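# Sort stray bench items into two trays, like with like

## Task

Three things have been left lying about between you and the two identical grey trays: a felt marker, a small square white bottle and a small white screw-cap vial. Sort them like with like: lay the marker flat in the tray that already holds a marker, and stand the bottle and the vial upright on the floor of the tray that already holds a bottle. What is in the trays already must stay there, the bottle in its tray still standing, and the tape, stir bar, petri dish, forceps and everything else on the bench stay where they are.

Things in the scene. Friction and masses are not known exactly. Their poses are not given: they have to be found in the camera images.
- pen_tray: open grey plastic bench tray, 180 x 140 mm outside (long along its x), 32 mm high, walls and floor 4 mm thick (inside 172 x 132 mm, 28 mm deep), a 9 mm lug at mid-length of each short end; fixed to the bench; origin at the centre of its underside, x along its length, z up. The other tray looks the same; this one already holds a marker.
- bottle_tray: open grey plastic bench tray, 180 x 140 mm outside (long along its x), 32 mm high, walls and floor 4 mm thick (inside 172 x 132 mm, 28 mm deep), a 9 mm lug at mid-length of each short end; fixed to the bench; origin at the centre of its underside, x along its length, z up. The other tray looks the same; this one already holds a square white bottle.
- stray_marker: felt marker to be sorted, white barrel with a blue cap, lying on the bench. 13 x 135 x 13 mm, about 12 g, grasped across its 13 mm thick barrel; origin at mid-length on the underside, y along its length, z up as it lies at the start. 
- stray_bottle: bottle to be sorted, standing on the bench: square white polyethylene bottle with a closed round cap, 55 x 55 mm body up to 39 mm high, 39 mm wide ribbed cap from 34 to 44 mm height; about 70 g; origin at the centre of its underside, z up. 
- stray_vial: small white screw-cap vial to be sorted, standing on the bench: 26 mm high, body 16 mm in diameter, cap 18 mm in diameter from 20 to 26 mm height; about 15 g; origin at the centre of its underside, z up.
- tray_marker: felt marker already in the pen tray, white barrel with a black cap, near one long side. 13 x 135 x 13 mm, about 12 g, grasped across its 13 mm thick barrel; origin at mid-length on the underside, y along its length, z up as it lies at the start. 
- tray_bottle: bottle already standing in the bottle tray near its far (+x) end: square white polyethylene bottle with a closed round cap, 55 x 55 mm body up to 39 mm high, 39 mm wide ribbed cap from 34 to 44 mm height; about 70 g; origin at the centre of its underside, z up. 
- roll_of_tape: bystander: cream roll of tape lying flat, 61 mm across, 25 mm high; origin at the centre of its underside.
- bar: bystander: white stir bar, 8 x 25 x 8 mm, lying along its y; origin at the centre of its underside.
- dish: bystander: petri dish, 61 mm across, 14 mm high; origin at the centre of its underside.
- tweezers: bystander: steel forceps, 17 x 118 x 8 mm, along its y; origin at the centre of its underside.

How it is judged:
By the outcome, as a careful person would: the job done as asked, in the order asked, and still so for the second after the job is handed in, with the robot touching nothing.
It also fails if it takes over 72 s, if anything falls off the work surface, if the arm or the gripper's body presses on something with over 40 N, if the wrist force passes 120 N, or if a joint passes its speed limit or range.

## Robot

A 6-joint arm with a two-finger parallel gripper is mounted at the origin on a cart in front of the work surface, level with it; the furniture and walls round the work are solid. World frame = base frame: x ahead of the robot, y to its left, z up, the work surface at z = 0. Lengths are in mm, angles in rad, forces in N, time in s.
With the tool pointing down it reaches from about 350 to 875 mm from the base axis. Payload 4.2 kg.
Tool frame: the origin (TCP) lies on the mounting face of the last link; the fingertips stand 173 mm ahead of it and the grasp point (between the pads) lies 155 mm ahead of it; z points along the fingers, y is the direction in which the jaws open and shut (so a half turn about z gives the same grasp; the last joint's range is limited). The gripper opens to 85 mm and grips with 20 to 120 N. Pads are 22 mm wide; open, the fingers measure 114 mm over their backs; the gripper's body (76 mm by 85 mm) begins 54 mm behind the grasp point. The pads swing forward as they close: fully open they stand 13 mm farther back than shut.
Start: joints at [1.379, 0.385, 0.008, 0, -1.194, -0.259], TCP at [272.27, 562.556, 404.712] pointing down, gripper open.
Joint ranges: [-3.14, 3.14], [-1.21, 2.06], [-1.07, 1.41], [-3.16, 2.05], [-2.99, -0.16], [-3.1, 3.1]. Speed limits (rad/s): [2.79, 2.79, 3.14, 3.14, 3.14, 3.14].

## Interface

Orientations are given as a unit quaternion [x, y, z, w].
In Python, from bench import arm gives the robot as it stands. The module is installed in compiled form; this text tells all that it offers.
- The arm moves only by the tool play_rows, never from a script. Its argument "moves" is a list of rows, each a list of 3 entries, a list of its own where there are three numbers: the shift along the world's x, y, z in units of 30 cm (1.0 is 30 cm), then the turn about the world's z in units of 30 degrees (1.0 is 30 degrees), then the gripper's target within -1 to 1 (shut at 1, half-way at 0, fully open at -1). In form: [[[x, y, z], turn, jaw], ...]. A call has 1 to 12 rows; each row is the pose to reach, as a shift and turn from the pose measured when the call began; what a row does not reach only later rows make up. A row lasts 1/8 s, in which the tool goes at most 62.5 mm and 10.7 degrees, less where a joint would pass 70% of its speed; a pose out of reach is approached as far as the arm can. A call with a number of a shift or a turn outside -1 to 1 is refused whole. A call with a gripper value outside its range is refused whole. The fingers move at their own pace and stop on an object; the grip force is fixed at half the most. Time passes only in rows, so rows that repeat a pose let the fingers close. It gives the time, the measured TCP pose, the force and the opening at its end, in the units of the state.
- arm.read_state(): the state, without advancing time (a new reading comes with each control period).
- arm.get_image(name): name is "side" or "top" or "wrist"; returns a dict with "pixels" (480x640x3 uint8, red, green, blue), "vfov" (degrees; the focal length in pixels is half the picture's height over the tangent of half this angle, whatever the lens; pixels are square), "cx", "cy" (the principal point, pixels), "xyz" and "rotation" of the camera in the world. Camera axes: x right, y up, looking along -z (the intrinsics and any distortion apply to the point x, -y, -z); pixel columns grow to the right and rows downward; lengths in mm; the calibration is good to about 2 mm. A picture is of the moment at which its call begins. There is no depth.
- arm.job_done(): hands the job in, once; it reports no verdict.
Trained networks look in a picture, given as the dict that the camera call returned (one of the last four; its "shot" number tells which), for a name from the list of things; names that differ only in an ending like _2 or _b are one class to them, and where a whole thing is asked for, a point or a joint stands for the part that bears it (a point fixed in the world has none). Each returns a list of dicts, best first, with "conf" (0 to 1); they miss things now and then, are a little off and sometimes report something else, mostly with a low value. They report only what shows in the picture. A call takes as long as a camera call.
- arm.look_for(name, picture): "centre" ([x, y, z] in mm, in world coordinates, good to about 4 mm: the middle of the surface that is visible of it).
The state is a dict: "clock": time; "joints": joint angles; "joint_vel": joint speeds; "joint_efforts": joint torques, N m; "position": TCP position; "ee_rot": TCP orientation; "contact_force": force on the tool from outside, world axes, zero at the start; "wrist_torque": the same for the moment, N m; "gripper_width": finger opening in mm.
Only numpy, scipy, OpenCV 4.12 (cv2) and the standard library are available. Lean on these libraries where they do the work, as an engineer would, in place of code of your own. Each camera call takes 0.05 s, during which the arm holds its last target.

## Working session

There is one attempt and no reset: what is moved stays moved. The work goes in short steps, Python scripts to look and compute and a tool call to move; the robot and the scene stay as the last step left them, time stands still between calls to the robot, and variables do not carry over. Pictures are saved under pics/ and viewed, and the job is handed in when it is done.

Besides the shell and the picture viewer there is one more tool, called after "Call:" by a JSON object that holds its "method" and its "body", one argument or row to a line. play_rows: Moves the arm, as the interface text tells. Shifts and turns lie within -1 to 1; 1 stands for 30 cm of shift or 30 degrees of turn. Its arguments: {"type":"object","properties":{"moves":{"type":"array"}},"required":["moves"]}

```bash
mkdir -p pics; cat > h.py <<'E'
import numpy as np, cv2
from bench import arm
def snap(n,tag):
    p=arm.get_image(n); cv2.imwrite(f'pics/{tag}.png',p['pixels'][:,:,::-1]); return p
def proj(p,X):
    X=np.atleast_2d(X); R=np.array(p['rotation']); 
    if R.size!=9:
        from scipy.spatial.transform import Rotation; R=Rotation.from_quat(R).as_matrix()
    c=(X-np.array(p['xyz']))@R; f=240/np.tan(np.radians(p['vfov'])/2)
    return np.c_[p['cx']+f*c[:,0]/-c[:,2], p['cy']-f*c[:,1]/-c[:,2]]
def back(p,uv,z):
    uv=np.atleast_2d(uv).astype(float); R=np.array(p['rotation'])
    if R.size!=9:
        from scipy.spatial.transform import Rotation; R=Rotation.from_quat(R).as_matrix()
    f=240/np.tan(np.radians(p['vfov'])/2)
    d=np.c_[(uv[:,0]-p['cx'])/f,-(uv[:,1]-p['cy'])/f,-np.ones(len(uv))]@R.T
    o=np.array(p['xyz']); return o+d*((z-o[2])/d[:,2])[:,None]
E
python3 - <<'E'
from h import *
s=arm.read_state(); print({k:np.round(v,3) for k,v in s.items()})
for n in ['top','side','wrist']:
    p=snap(n,n+'0'); print(n,{k:(np.round(v,3).tolist() if k!='pixels' else 0) for k,v in p.items()})
    for t in ['pen_tray','stray_marker','stray_bottle','stray_vial','roll_of_tape','bar','dish','tweezers','tray_marker','bottle_tray']:
        print(t,[(np.round(d['centre']).tolist(),round(d['conf'],2)) for d in arm.look_for(t,p)])
E
```

```text
{'clock': np.float64(0.0), 'joints': array([ 1.379,  0.386,  0.007, -0.   , -1.194, -0.259]), 'joint_vel': array([-0.002, -0.   , -0.001,  0.   ,  0.001,  0.002]), 'joint_efforts': array([-1.0000e-03, -3.9229e+01,  1.8841e+01,  4.1860e+00, -4.0000e-03,
       -0.0000e+00]), 'position': array([272.177, 562.372, 403.612]), 'ee_rot': array([ 0.975, -0.224, -0.   ,  0.001]), 'contact_force': array([ 0.401, -0.667,  0.495]), 'wrist_torque': array([-0.007,  0.006, -0.045]), 'gripper_width': np.float64(85.72)}
top {'pixels': 0, 'vfov': 56.023, 'cx': 326.882, 'cy': 244.187, 'xyz': [396.34, -49.107, 1120.433], 'rotation': [-0.016, 0.033, 0.709, -0.705], 'shot': 1}
pen_tray [([604.0, 240.0, 4.0], 0.82)]
stray_marker [([456.0, -55.0, 11.0], 0.69), ([402.0, -232.0, 26.0], 0.16)]
stray_bottle []
stray_vial [([400.0, -231.0, 25.0], 0.54)]
roll_of_tape [([546.0, -163.0, 22.0], 0.78)]
bar []
dish []
tweezers [([304.0, -420.0, 10.0], 0.48)]
tray_marker [([598.0, 281.0, 17.0], 0.69)]
bottle_tray [([598.0, 8.0, 2.0], 0.9)]
side {'pixels': 0, 'vfov': 57.725, 'cx': 324.209, 'cy': 244.48, 'xyz': [421.975, -830.647, 604.142], 'rotation': [0.45, -0.02, -0.049, 0.892], 'shot': 2}
pen_tray [([602.0, 237.0, 15.0], 0.76)]
stray_marker [([458.0, -64.0, 11.0], 0.77)]
stray_bottle [([429.0, 60.0, 25.0], 0.84)]
stray_vial []
roll_of_tape [([542.0, -149.0, 26.0], 0.79), ([309.0, -427.0, 9.0], 0.69)]
bar []
dish [([443.0, -397.0, 10.0], 0.76), ([340.0, -140.0, 4.0], 0.49)]
tweezers [([307.0, -427.0, 8.0], 0.61)]
tray_marker [([601.0, 278.0, 16.0], 0.65)]
bottle_tray [([590.0, 4.0, 8.0], 0.71)]
wrist {'pixels': 0, 'vfov': 66.249, 'cx': 315.193, 'cy': 240.049, 'xyz': [332.223, 533.681, 372.676], 'rotation': [0.07, -0.111, 0.84, -0.527], 'shot': 3}
pen_tray []
stray_marker []
stray_bottle []
stray_vial []
roll_of_tape []
bar []
dish []
tweezers []
tray_marker []
bottle_tray []
```

View pics/top0.png

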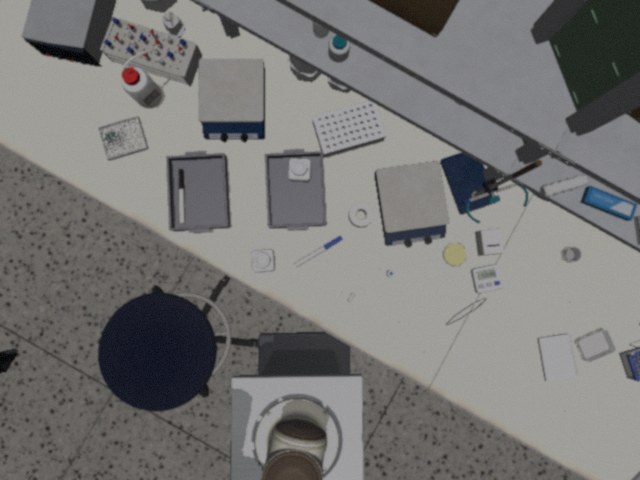

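View pics/side0.png

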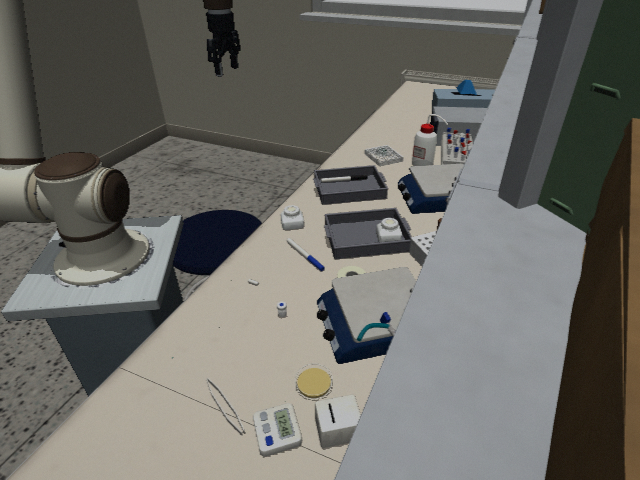

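```bash
python3 - <<'E'
from h import *
for n in ['top','side']:
    p=arm.get_image(n)
    print(n,proj(p,[[272,562,404],[272,562,231],[0,0,0],[456,-55,11],[598,8,2],[604,240,4],[546,-163,22],[429,60,25]]).round())
    cv2.imwrite(f'pics/{n}z.png',cv2.resize(p['pixels'][130:330,130:430] if n=='top' else p['pixels'][140:340,200:500],None,fx=2.66,fy=2.66,interpolation=cv2.INTER_CUBIC)[:,:,::-1])
E
```

```text
top [[-82. 359.]
 [ -3. 342.]
 [297. 440.]
 [318. 251.]
 [293. 194.]
 [199. 192.]
 [362. 214.]
 [271. 262.]]
side [[219.  12.]
 [228.  76.]
 [103. 255.]
 [305. 252.]
 [362. 235.]
 [350. 187.]
 [352. 276.]
 [290. 219.]]
```

View pics/topz.png

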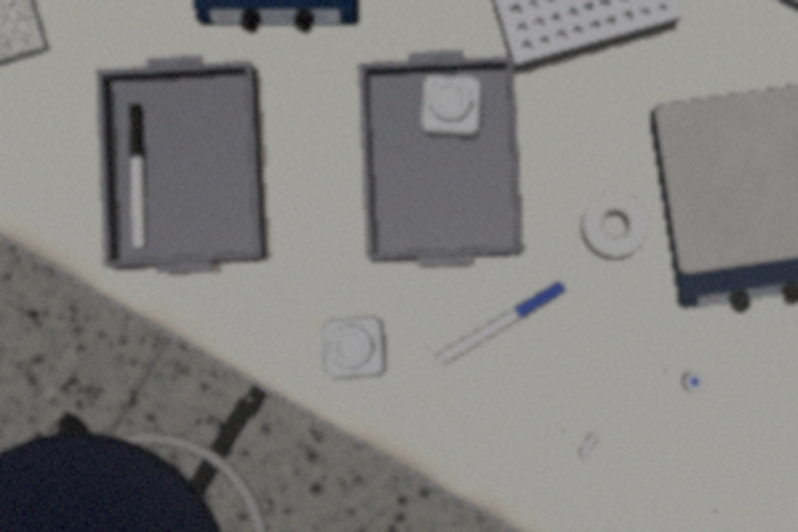

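View pics/sidez.png

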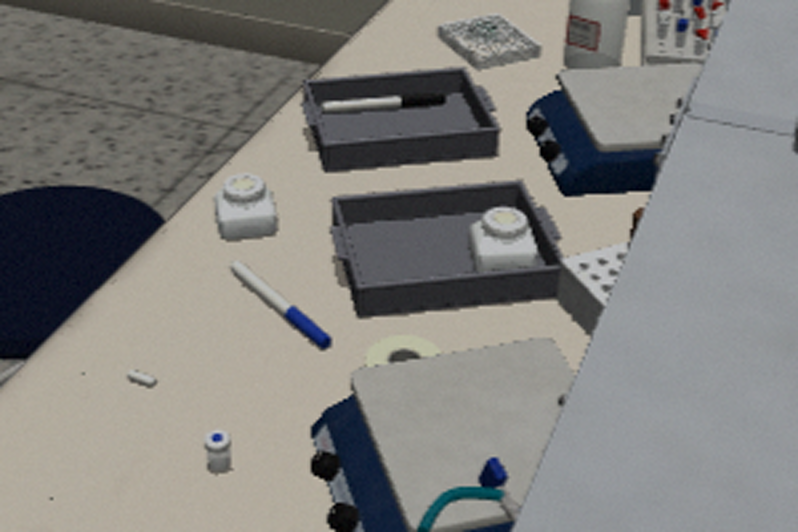

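View pics/wrist0.png

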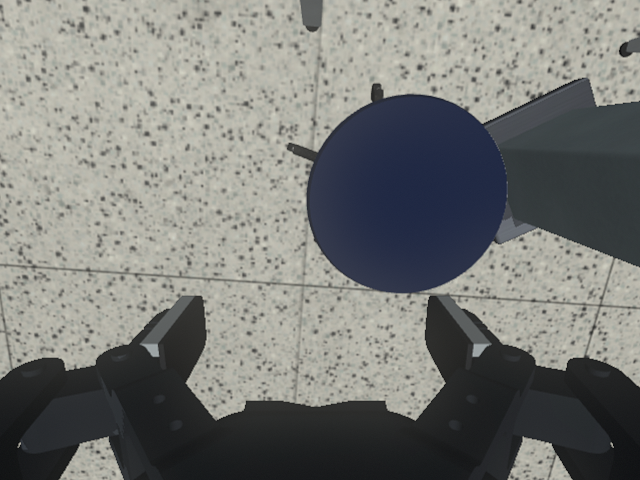

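```bash
python3 - <<'E'
from h import *
p=arm.get_image('top')
z=lambda a:np.array(a)/2.66+130
m=back(p,z([(440,357),(560,288)]),8); print('marker',m.round(1),m.mean(0).round(1),np.degrees(np.arctan2(*(m[1]-m[0])[1::-1])))
print('bottle base~',back(p,z([(325,323),(380,318),(385,375),(328,378)]),39).round(1), 'cap',back(p,z([(353,346)]),44).round(1))
print('vial',back(p,z([(690,381)]),26).round(1))
for c in [[(112,265),(265,257),(253,68),(102,72)],[(372,258),(520,252),(512,66),(364,70)]]:
    b=back(p,z(c),32); print('tray',b.round(1),b.mean(0).round(1))
print('tm',back(p,z([(137,105),(138,246)]),17).round(1)); print('tb',back(p,z([(451,102)]),48).round(1))
for x in np.arange(1,7):pass
E
```

```text
marker [[ 423.     1.6    8. ]
 [ 486.5 -110.1    8. ]] [454.7 -54.2   8. ] -60.37926559867847
bottle base~ [[453.4 103.4  39. ]
 [457.7  54.1  39. ]
 [406.4  49.5  39. ]
 [404.  100.5  39. ]] cap [[432.4  77.6  44. ]]
vial [[ 399.2 -227.2   26. ]]
tray [[507.3 296.4  32. ]
 [514.  158.9  32. ]
 [688.2 171.2  32. ]
 [684.5 308.4  32. ]] [598.5 233.7  32. ]
tray [[512.7  62.1  32. ]
 [517.6 -72.5  32. ]
 [690.  -66.3  32. ]
 [686.3  69.7  32. ]] [601.7  -1.8  32. ]
tm [[657.5 280.7  17. ]
 [526.3 277.8  17. ]]
tb [[652.6 -10.6  48. ]]
```

Call:
{"method": "play_rows", "body": {
  "moves": [
    [[0.3,-1,0],-0.6,-1],
    [[0.3,-1,0],-0.6,-1],
    [[0.3,-1,0],-0.6,-1],
    [[0.3,-1,0],-0.6,-1],
    [[0.3,-1,0],-0.6,-1],
    [[0.3,-1,0],-0.6,-1]
  ]
}}

```text
clock: 2.55
position: [362.5, 259.1, 405.2]
ee_rot: [0.927, -0.375, 0.0, -0.0]
contact_force: [0.1, 1.0, -0.1]
gripper_width: 85.5
```

Call:
{"method": "play_rows", "body": {
  "moves": [
    [[0.2,-0.9,-0.2],-0.55,-1],
    [[0.2,-0.9,-0.2],-0.55,-1],
    [[0.2,-0.9,-0.2],-0.55,-1],
    [[0.2,-0.9,-0.2],-0.55,-1],
    [[0.2,-0.9,-0.2],-0.55,-1],
    [[0.2,-0.9,-0.2],-0.55,-1]
  ]
}}

```text
clock: 3.3
position: [423.0, -12.1, 344.5]
ee_rot: [0.863, -0.506, -0.0, 0.0]
contact_force: [-0.3, 0.3, -0.0]
gripper_width: 85.8
```

```bash
python3 - <<'E'
from h import *
p=snap('wrist','w1'); print(p['xyz'],p['rotation'],arm.read_state()['position'])
for t in ['stray_marker','stray_bottle','stray_vial']:
    print(t,[(np.round(d['centre']).tolist(),round(d['conf'],2)) for d in arm.look_for(t,p)])
E
```

```text
[455.80156889 -69.7421949  312.49299425] [ 0.03345869 -0.1266738   0.9593729  -0.24987576] [423.03885385 -11.12879255 344.95886235]
stray_marker [([459.0, -60.0, 11.0], 0.74)]
stray_bottle [([432.0, 69.0, 29.0], 0.59)]
stray_vial [([640.0, -15.0, 36.0], 0.22)]
```

View pics/w1.png

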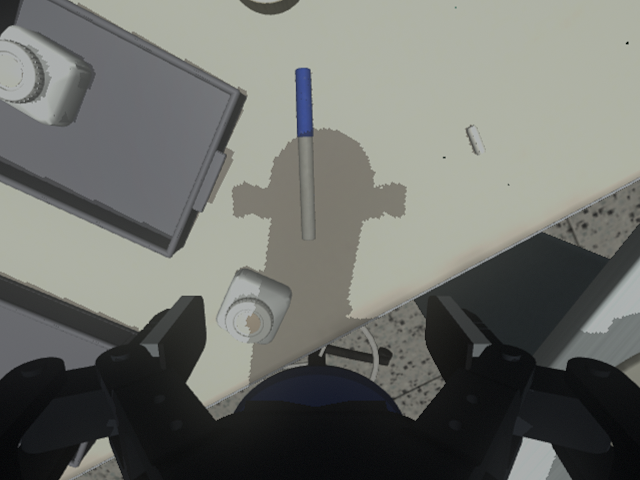

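```bash
python3 - <<'E'
from h import *
p=arm.get_image('wrist')
m=back(p,[(303,69),(309,239)],7);print(m.round(1),m.mean(0).round(1),np.linalg.norm(m[1]-m[0]),np.degrees(np.arctan2(*(m[0]-m[1])[1::-1])))
print('cap',back(p,[(250,313)],44).round(1),'lower edge',back(p,[(246,267),(290,293)],39).round(1))
E
```

```text
[[ 490.8 -109.1    7. ]
 [ 420.9    6.3    7. ]] [455.8 -51.4   7. ] 134.95751152978943 -58.79594301046935
cap [[436.3  74.3  44. ]] lower edge [[456.6  43.   39. ]
 [415.9  45.3  39. ]]
```

Call:
{"method": "play_rows", "body": {
  "moves": [
    [[0.109,-0.136,-0.2],0.06,-1],
    [[0.109,-0.136,-0.4],0.06,-0.6],
    [[0.109,-0.136,-0.5],0.06,-0.5],
    [[0.109,-0.136,-0.558],0.06,-0.4],
    [[0.109,-0.136,-0.558],0.06,-0.4],
    [[0.109,-0.136,-0.558],0.06,-0.4]
  ]
}}

```text
clock: 4.3
position: [456.1, -49.8, 179.0]
ee_rot: [0.872, -0.489, 0.001, -0.001]
contact_force: [0.6, 0.6, 0.8]
gripper_width: 59.9
```

```bash
python3 - <<'E'
from h import *
p=snap('wrist','w2');print(arm.read_state()['position'],arm.read_state()['gripper_width'])
E
```

```text
[456.04355805 -49.97514901 179.25892535] 59.77560484235796
```

View pics/w2.png

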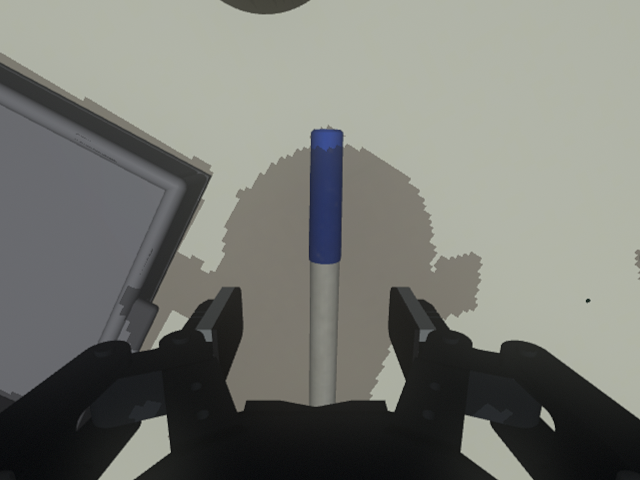

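Call:
{"method": "play_rows", "body": {
  "moves": [
    [[0,0,-0.008],0,-0.4],
    [[0,0,-0.008],0,1],
    [[0,0,-0.008],0,1],
    [[0,0,-0.008],0,1],
    [[0,0,-0.008],0,1],
    [[0,0,-0.008],0,1],
    [[0,0,-0.008],0,1]
  ]
}}

```text
clock: 5.22
position: [456.1, -50.0, 177.3]
ee_rot: [0.872, -0.489, 0.001, -0.002]
contact_force: [-1.2, 0.3, 5.7]
gripper_width: 10.1
```

Call:
{"method": "play_rows", "body": {
  "moves": [
    [[0,0,0.0],0,1],
    [[0,0,0.1],0,1],
    [[0,0,0.3],0,1],
    [[0,0,0.3],0,1]
  ]
}}

```text
clock: 5.72
position: [457.6, -49.7, 271.2]
ee_rot: [0.872, -0.489, 0.006, -0.005]
contact_force: [-0.5, -0.0, -0.2]
gripper_width: 10.5
```

```bash
python3 - <<'E'
from h import *
p=snap('wrist','w3');print(arm.read_state()['position'],arm.read_state()['gripper_width'])
E
```

```text
[456.4657564  -49.89908527 268.96187611] 10.943769177406804
```

View pics/w3.png

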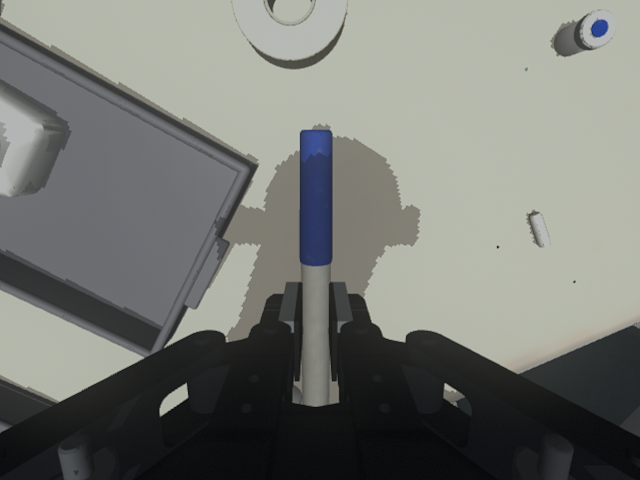

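Call:
{"method": "play_rows", "body": {
  "moves": [
    [[0.24,0.44,0.05],1,1],
    [[0.24,0.44,0.05],1,1],
    [[0.24,0.44,0.05],1,1],
    [[0.24,0.44,0.05],1,1]
  ]
}}

```text
clock: 6.28
position: [528.9, 83.5, 282.2]
ee_rot: [0.969, -0.246, 0.001, -0.004]
contact_force: [0.2, -0.9, 0.5]
gripper_width: 10.5
```

Call:
{"method": "play_rows", "body": {
  "moves": [
    [[0.24,0.44,0],1,1],
    [[0.24,0.44,0],1,1],
    [[0.24,0.44,0],1,1],
    [[0.24,0.44,0],1,1],
    [[0.24,0.44,0],1,1]
  ]
}}

```text
clock: 6.9
position: [600.1, 214.1, 280.9]
ee_rot: [1.0, 0.011, -0.001, -0.003]
contact_force: [-0.3, 0.1, 0.1]
gripper_width: 10.6
```

```bash
python3 - <<'E'
from h import *
p=snap('wrist','w4');s=arm.read_state();print(s['position'],s['gripper_width'],np.degrees(2*np.arctan2(s['ee_rot'][1],s['ee_rot'][0])),s['joints'])
for t in ['pen_tray','stray_marker','tray_marker']:
    print(t,[(np.round(d['centre']).tolist(),round(d['conf'],2)) for d in arm.look_for(t,p)])
E
```

```text
[600.15020766 213.98255994 281.40593201] 10.335258034662907 1.2871812625314298 [ 0.5947701   0.50950549 -0.11630519 -0.00752941 -0.94256633  1.00290957]
pen_tray [([647.0, 19.0, 19.0], 0.71), ([635.0, 249.0, 2.0], 0.58)]
stray_marker [([623.0, 212.0, 117.0], 0.92)]
tray_marker [([603.0, 283.0, 17.0], 0.91)]
```

View pics/w4.png

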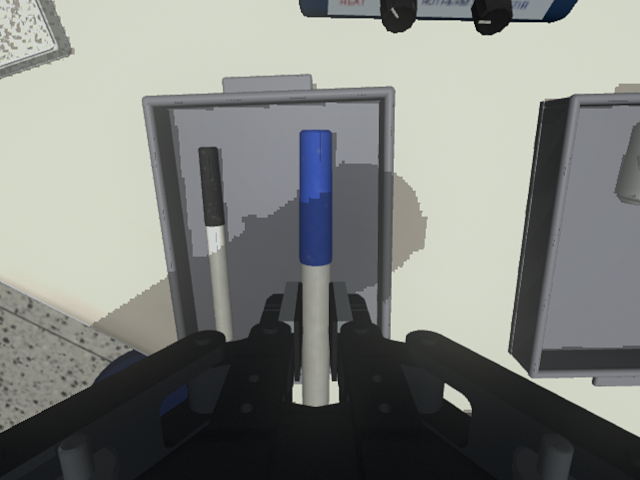

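```bash
python3 - <<'E'
from h import *
p=arm.get_image('wrist')
b=back(p,[(145,98),(393,90)],32);print(b.round(1),np.degrees(np.arctan2(*(b[0]-b[1])[1::-1]))-90)
print(back(p,[(208,150),(226,335)],17).round(1))
print('cap end',back(p,[(316,131)],110).round(1), back(p,[(393,90),(391,330)],32))
E
```

```text
[[688.  312.9  32. ]
 [695.4 174.9  32. ]] 3.0392030559479792
[[660.2 283.5  17. ]
 [533.2 277.3  17. ]]
cap end [[670.6 216.6 110. ]] [[695.36621929 174.9307997   32.        ]
 [548.40925004 164.69616898  32.        ]]
```

Call:
{"method": "play_rows", "body": {
  "moves": [
    [[0.005,0.01,-0.15],0.06,1],
    [[0.005,0.01,-0.25],0.06,1],
    [[0.005,0.01,-0.3],0.06,1],
    [[0.005,0.01,-0.32],0.06,1],
    [[0.005,0.01,-0.33],0.06,1],
    [[0.005,0.01,-0.33],0.06,1]
  ]
}}

```text
clock: 7.9
position: [602.4, 217.7, 184.4]
ee_rot: [1.0, 0.028, 0.001, -0.004]
contact_force: [1.0, 0.8, -0.9]
gripper_width: 10.5
```

Call:
{"method": "play_rows", "body": {
  "moves": [
    [[0,0,-0.007],0,1],
    [[0,0,-0.009],0,1],
    [[0,0,-0.009],0,1]
  ]
}}

```text
clock: 8.28
position: [602.4, 217.8, 181.9]
ee_rot: [1.0, 0.028, 0.001, -0.004]
contact_force: [-0.6, -0.4, -0.2]
gripper_width: 10.5
```

Call:
{"method": "play_rows", "body": {
  "moves": [
    [[0,0,-0.001],0,0.4],
    [[0,0,-0.001],0,0.4],
    [[0,0,-0.001],0,0.4],
    [[0,0,0.05],0,0.4],
    [[0,0,0.2],0,0.2],
    [[0,0,0.35],0,0],
    [[0,0,0.35],0,0]
  ]
}}

```text
clock: 9.15
position: [603.5, 218.3, 293.0]
ee_rot: [1.0, 0.028, 0.006, -0.007]
contact_force: [-0.1, 0.6, -0.8]
gripper_width: 42.7
```

```bash
python3 - <<'E'
from h import *
p=snap('wrist','w5');s=arm.read_state();print(s['position'],s['gripper_width'])
E
```

```text
[602.65825032 217.91007315 290.18241116] 42.45273950971475
```

View pics/w5.png

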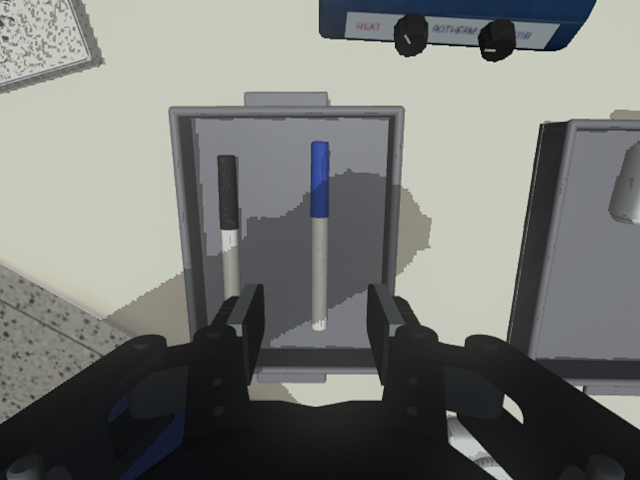

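Call:
{"method": "play_rows", "body": {
  "moves": [
    [[-0.76,-0.46,0.17],0,-1],
    [[-0.76,-0.46,0.17],0,-1],
    [[-0.76,-0.46,0.17],0,-1],
    [[-0.76,-0.46,0.17],0,-1],
    [[-0.76,-0.46,0.17],0,-1],
    [[-0.76,-0.46,0.17],0,-1]
  ]
}}

```text
clock: 9.95
position: [373.2, 78.9, 341.3]
ee_rot: [1.0, 0.028, 0.004, -0.006]
contact_force: [0.3, -0.1, 0.5]
gripper_width: 85.4
```

```bash
python3 - <<'E'
from h import *
p=snap('wrist','w6');s=arm.read_state();print(s['position'],s['gripper_width'],s['ee_rot'])
for t in ['stray_bottle','bottle_tray']:
    print(t,[(np.round(d['centre']).tolist(),round(d['conf'],2)) for d in arm.look_for(t,p)])
E
```

```text
[374.36738699  79.70330678 341.27716689] 85.22656201117312 [ 0.99958633  0.0278474   0.00401412 -0.00596479]
stray_bottle [([434.0, 80.0, 32.0], 0.78), ([529.0, -130.0, 16.0], 0.24)]
bottle_tray [([527.0, -7.0, 2.0], 0.66)]
```

View pics/w6.png

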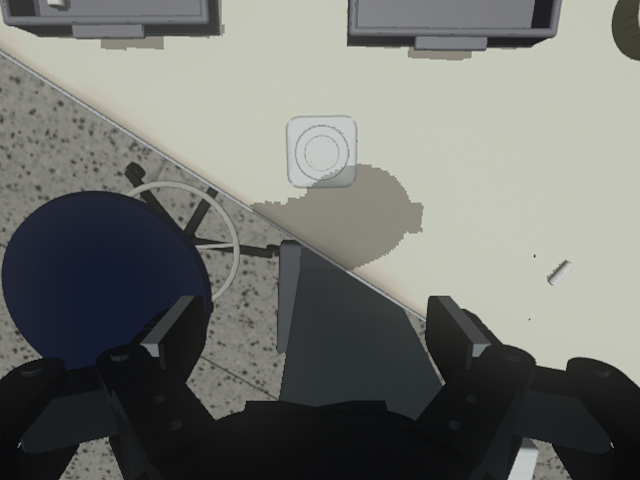

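```bash
python3 - <<'E'
from h import *
p=arm.get_image('wrist')
print('cap',back(p,[(321,153)],44).round(1))
b=back(p,[(292,120),(351,118),(353,184),(294,185)],39);print(b.round(1))
b=back(p,[(286,151),(357,150),(321,116),(323,187)],36);print(b.round(1))
print(back(p,[(348,45),(556,36)],32).round(1))
E
```

```text
cap [[435.9  82.5  44. ]]
[[457.1 104.1  39. ]
 [460.7  62.9  39. ]
 [415.1  57.8  39. ]
 [411.9 100.8  39. ]]
[[435.7 107.8  36. ]
 [439.3  56.6  36. ]
 [461.1  83.9  36. ]
 [411.3  79.5  36. ]]
[[508.5  68.2  32. ]
 [521.5 -71.8  32. ]]
```

Call:
{"method": "play_rows", "body": {
  "moves": [
    [[0.206,0.003,-0.1],0.04,-1],
    [[0.206,0.003,-0.25],0.04,-1],
    [[0.206,0.003,-0.35],0.04,-1],
    [[0.206,0.003,-0.35],0.04,-1]
  ]
}}

```text
clock: 10.65
position: [437.3, 81.3, 233.1]
ee_rot: [0.999, 0.038, 0.0, -0.004]
contact_force: [-0.2, 1.2, 0.2]
gripper_width: 85.2
```

```bash
python3 - <<'E'
from h import *
p=snap('wrist','w7');s=arm.read_state();print(s['position'],s['gripper_width'],s['ee_rot'])
E
```

```text
[437.86644558  81.67163946 234.81035479] 85.47939043674212 [ 0.99924905  0.03841381  0.00199111 -0.00466423]
```

View pics/w7.png

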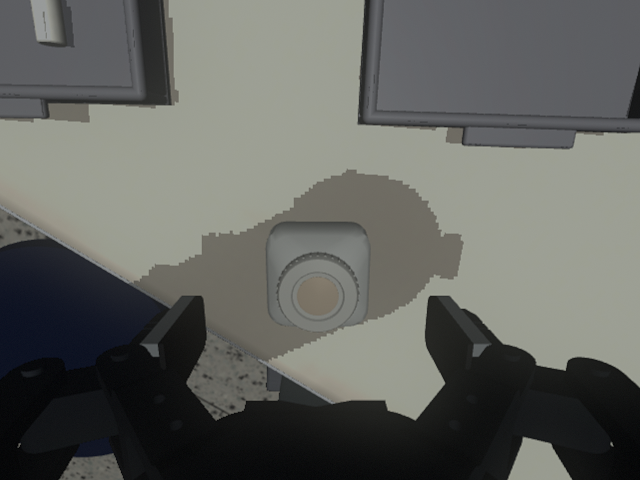

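Call:
{"method": "play_rows", "body": {
  "moves": [
    [[-0.005,0,-0.1],0,-1],
    [[-0.005,0,-0.17],0,-1],
    [[-0.005,0,-0.19],0,-1],
    [[-0.005,0,-0.19],0,1],
    [[-0.005,0,-0.19],0,1],
    [[-0.005,0,-0.19],0,1],
    [[-0.005,0,-0.19],0,1],
    [[-0.005,0,-0.19],0,1]
  ]
}}

```text
clock: 11.7
position: [436.9, 82.0, 179.5]
ee_rot: [0.999, 0.039, 0.003, -0.005]
contact_force: [-1.7, -0.4, 5.7]
gripper_width: 51.6
```

Call:
{"method": "play_rows", "body": {
  "moves": [
    [[0,0,0.12],0,1],
    [[0,0,0.3],0,1],
    [[0.2,-0.15,0.37],0,1],
    [[0.37,-0.27,0.37],-0.05,1],
    [[0.37,-0.27,0.37],-0.05,1],
    [[0.37,-0.27,0.37],-0.05,1]
  ]
}}

```text
clock: 12.45
position: [547.8, 0.4, 290.4]
ee_rot: [1.0, 0.025, 0.003, -0.005]
contact_force: [-1.2, 0.6, -1.1]
gripper_width: 51.9
```

```bash
python3 - <<'E'
from h import *
p=snap('wrist','w8');s=arm.read_state();print(s['position'],s['gripper_width'],s['ee_rot'])
for t in ['stray_bottle','bottle_tray']:
    print(t,[(np.round(d['centre']).tolist(),round(d['conf'],2)) for d in arm.look_for(t,p)])
E
```

```text
[547.03425243   0.95386584 290.17577953] 51.45426880956911 [ 0.99966071  0.02534713  0.00273523 -0.00533913]
stray_bottle [([555.0, 2.0, 147.0], 0.88), ([610.0, 7.0, 5.0], 0.46)]
bottle_tray [([607.0, 10.0, 5.0], 0.92), ([599.0, 175.0, 7.0], 0.2)]
```

View pics/w8.png

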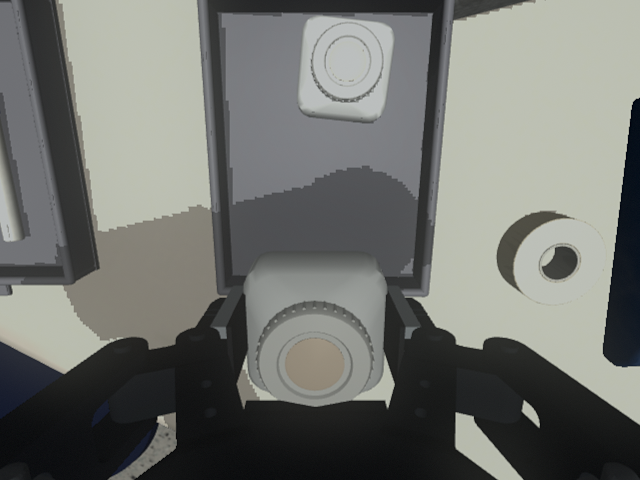

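```bash
python3 - <<'E'
from h import *
p=arm.get_image('wrist')
b=back(p,[(218,288),(430,294),(199,20),(452,20)],32);print('rim',b.round(1))
print('floor in',back(p,[(230,274),(415,276),(219,20),(432,20)],4).round(1))
print('tb cap',back(p,[(347,60)],44).round(1),'bottom front',back(p,[(300,116),(379,122)],8).round(1))
E
```

```text
rim [[517.3  66.6  32. ]
 [521.  -73.5  32. ]
 [675.5  74.8  32. ]
 [682.5 -64.3  32. ]]
floor in [[517.   65.2   4. ]
 [523.1 -70.5   4. ]
 [683.9  71.    4. ]
 [690.4 -60.6   4. ]]
tb cap [[657.1  -7.5  44. ]] bottom front [[629.7  18.2   8. ]
 [628.7 -33.1   8. ]]
```

Call:
{"method": "play_rows", "body": {
  "moves": [
    [[0.028,-0.01,-0.1],0,1],
    [[0.028,-0.01,-0.22],0,1],
    [[0.028,-0.01,-0.3],0,1],
    [[0.028,-0.01,-0.33],0,1],
    [[0.028,-0.01,-0.34],0,1],
    [[0.028,-0.01,-0.34],0,1]
  ]
}}

```text
clock: 13.4
position: [555.4, -0.9, 189.3]
ee_rot: [1.0, 0.027, 0.004, -0.005]
contact_force: [0.7, 0.4, -1.7]
gripper_width: 51.7
```

```bash
python3 - <<'E'
from h import *
p=snap('side','s9');s=arm.read_state();print(s['position'],s['gripper_width'],s['ee_rot'],s['contact_force'])
cv2.imwrite('pics/s9z.png',cv2.resize(p['pixels'][140:300,250:450],None,fx=4,fy=3.7,interpolation=cv2.INTER_CUBIC)[:,:,::-1])
E
```

```text
[555.52814998  -0.96377637 189.47062206] 52.11667710528295 [ 0.99962068  0.02670198  0.00398793 -0.00543984] [ 0.22242597 -0.53971732 -0.5571612 ]
```

View pics/s9z.png

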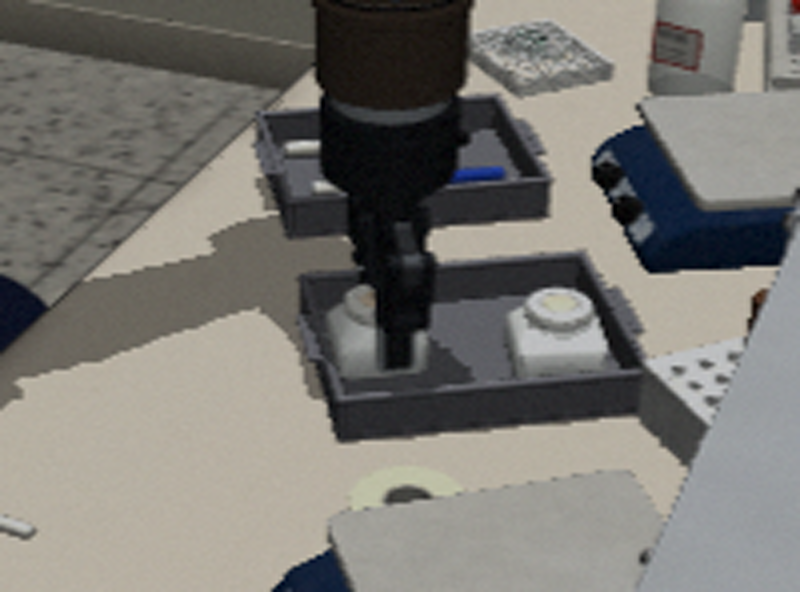

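Call:
{"method": "play_rows", "body": {
  "moves": [
    [[0.022,-0.003,0],0,1],
    [[0.022,-0.003,0],0,1],
    [[0.022,-0.003,-0.01],0,1],
    [[0.022,-0.003,-0.015],0,1],
    [[0.022,-0.003,-0.015],0,1]
  ]
}}

```text
clock: 14.08
position: [562.0, -1.9, 184.6]
ee_rot: [1.0, 0.027, 0.004, -0.005]
contact_force: [-0.9, 0.0, 0.1]
gripper_width: 51.5
```

```bash
python3 - <<'E'
from h import *
p=snap('wrist','w10');s=arm.read_state();print(s['position'],s['gripper_width'],s['ee_rot'],s['contact_force'])
E
```

```text
[562.03928382  -1.93580798 184.77123312] 51.82123055465985 [ 0.99962286  0.02666373  0.00376757 -0.00538354] [-0.51164358 -0.10779525 -1.37184477]
```

View pics/w10.png

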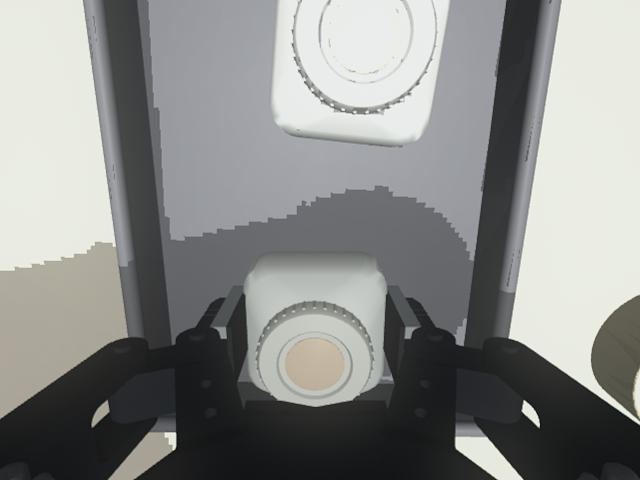

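Call:
{"method": "play_rows", "body": {
  "moves": [
    [[0,0,-0.005],0,1],
    [[0,0,-0.005],0,1]
  ]
}}

```text
clock: 14.38
position: [562.2, -1.9, 183.6]
ee_rot: [1.0, 0.027, 0.004, -0.005]
contact_force: [-1.0, -0.0, 1.0]
gripper_width: 51.6
```

Call:
{"method": "play_rows", "body": {
  "moves": [
    [[0,0,-0.002],0,-0.6],
    [[0,0,-0.002],0,-0.6],
    [[0,0,-0.002],0,-0.6],
    [[0,0,0.06],0,-0.7],
    [[0,0,0.2],0,-0.7],
    [[0,0,0.4],0,-1],
    [[0,0,0.5],0,-1],
    [[0,0,0.5],0,-1]
  ]
}}

```text
clock: 15.38
position: [562.6, -1.8, 336.7]
ee_rot: [1.0, 0.027, 0.007, -0.006]
contact_force: [-0.6, 0.5, 0.3]
gripper_width: 85.7
```

```bash
python3 - <<'E'
from h import *
p=snap('wrist','w11');s=arm.read_state();print(s['position'],s['gripper_width'],s['ee_rot'],s['contact_force'])
E
```

```text
[561.95534468  -1.88309481 334.4676056 ] 85.36280787586344 [ 0.99961471  0.02667202  0.00499725 -0.0058367 ] [-0.17661317  0.11746066 -0.11086703]
```

View pics/w11.png

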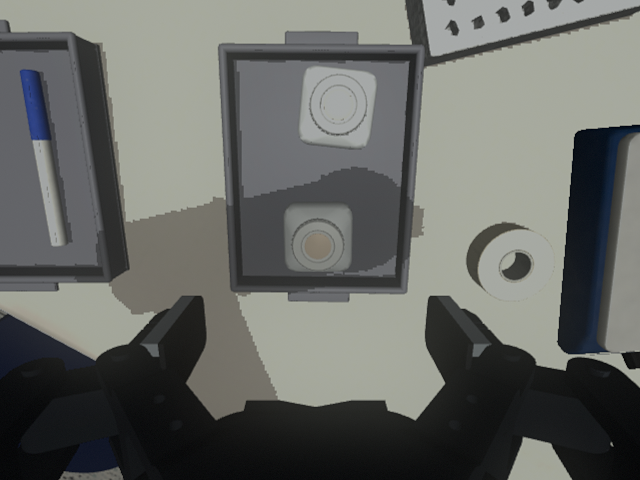

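```bash
python3 - <<'E'
from h import *
p=arm.get_image('wrist')
print('rim',back(p,[(220,46),(423,46),(408,293),(232,292)],32).round(1))
print('tb bottom front',back(p,[(303,144),(368,149)],12).round(1),'cap',back(p,[(339,103)],44).round(1))
print('sb cap',back(p,[(318,245)],44).round(1),'front top',back(p,[(292,206),(345,206)],38).round(1),'sides',back(p,[(284,240),(352,240)],25).round(1))
E
```

```text
rim [[689.4  71.9  32. ]
 [696.4 -63.9  32. ]
 [519.6 -74.5  32. ]
 [512.5  64.4  32. ]]
tb bottom front [[628.8  14.2  12. ]
 [627.8 -35.8  12. ]] cap [[656.4  -9.9  44. ]]
sb cap [[558.1  -1.4  44. ]] front top [[584.8  19.1  38. ]
 [586.9 -19.4  38. ]] sides [[555.5  25.2  25. ]
 [558.4 -27.9  25. ]]
```

Call:
{"method": "play_rows", "body": {
  "moves": [
    [[-0.72,-0.74,0],0,-1],
    [[-0.72,-0.74,0],0,-1],
    [[-0.72,-0.74,0],0,-1],
    [[-0.72,-0.74,0],0,-1],
    [[-0.72,-0.74,0],0,-1],
    [[-0.72,-0.74,0],0,-1]
  ]
}}

```text
clock: 16.23
position: [342.4, -225.6, 331.4]
ee_rot: [1.0, 0.024, 0.001, -0.006]
contact_force: [0.8, -0.4, 0.9]
gripper_width: 85.1
```

```bash
python3 - <<'E'
from h import *
p=snap('wrist','w12');s=arm.read_state();print(s['position'],s['gripper_width'],s['ee_rot'],s['contact_force'])
for t in ['stray_vial','bar']:
    print(t,[(np.round(d['centre']).tolist(),round(d['conf'],2)) for d in arm.look_for(t,p)])
E
```

```text
[ 344.08169088 -224.86697594  331.83202211] 85.40656226140827 [ 0.99967466  0.0247159   0.00207859 -0.00594717] [ 0.12114858 -0.34513638  0.07223106]
stray_vial [([399.0, -227.0, 29.0], 0.72)]
bar [([341.0, -132.0, 8.0], 0.69)]
```

View pics/w12.png

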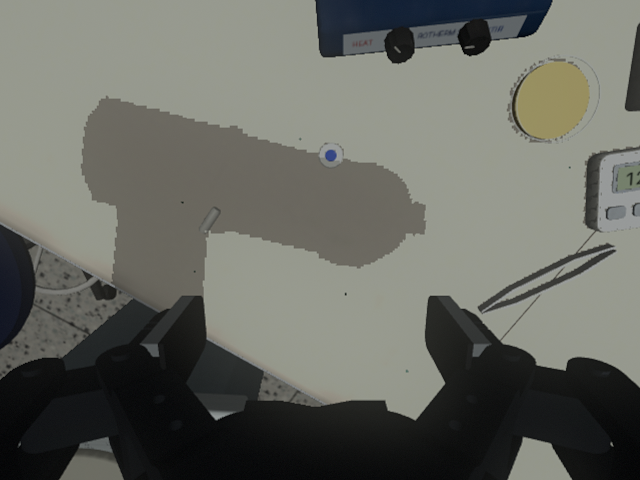

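```bash
python3 - <<'E'
from h import *
p=arm.get_image('wrist')
print(back(p,[(331,155)],26).round(1))
E
```

```text
[[ 404.7 -229.3   26. ]]
```

Call:
{"method": "play_rows", "body": {
  "moves": [
    [[0.19,-0.01,-0.1],0,-1],
    [[0.19,-0.01,-0.27],0,-0.6],
    [[0.19,-0.01,-0.32],0,-0.4],
    [[0.19,-0.01,-0.32],0,-0.4]
  ]
}}

```text
clock: 16.92
position: [404.0, -225.5, 234.7]
ee_rot: [1.0, 0.028, 0.001, -0.006]
contact_force: [0.5, 0.3, 0.7]
gripper_width: 59.3
```

```bash
python3 - <<'E'
from h import *
p=snap('wrist','w13');s=arm.read_state();print(s['position'],s['gripper_width'],s['ee_rot'],s['contact_force'])
print(arm.look_for('stray_vial',p))
for z in (26,): print(proj(p,[[402,-228,26],[402,-228,0]]))
E
```

```text
[ 404.29328208 -225.78539457  235.9770452 ] 59.76485217772651 [ 0.9995828   0.02822361  0.00223018 -0.00571738] [ 0.48854175 -0.10162175  0.22833757]
[{'centre': [400.8, -226.2, 29.7], 'conf': 0.89}]
[[323.87275095 280.46522807]
 [323.3436689  264.15291804]]
```

View pics/w13.png

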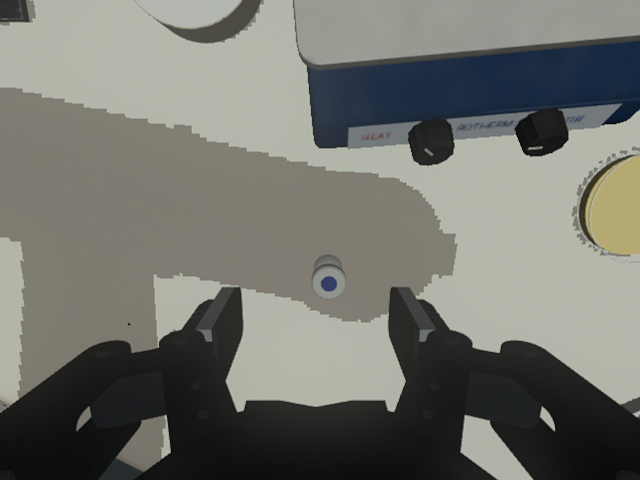

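Call:
{"method": "play_rows", "body": {
  "moves": [
    [[-0.017,-0.015,-0.03],0,-0.4],
    [[-0.017,-0.015,-0.1],0,-0.4],
    [[-0.017,-0.015,-0.16],0,-0.4],
    [[-0.017,-0.015,-0.19],0,-0.4],
    [[-0.017,-0.015,-0.195],0,-0.4],
    [[-0.017,-0.015,-0.195],0,-0.4]
  ]
}}

```text
clock: 17.77
position: [399.5, -230.6, 178.8]
ee_rot: [1.0, 0.028, 0.004, -0.005]
contact_force: [0.2, -0.1, -0.1]
gripper_width: 59.6
```

```bash
python3 - <<'E'
from h import *
p=snap('wrist','w14');s=arm.read_state();print(s['position'],s['gripper_width'],s['ee_rot'],s['contact_force'])
E
```

```text
[ 399.49632284 -230.58502981  178.84433513] 59.88881076397995 [ 0.99958309  0.02810673  0.00390917 -0.00532617] [ 0.905717   -0.37233566 -0.47839823]
```

View pics/w14.png

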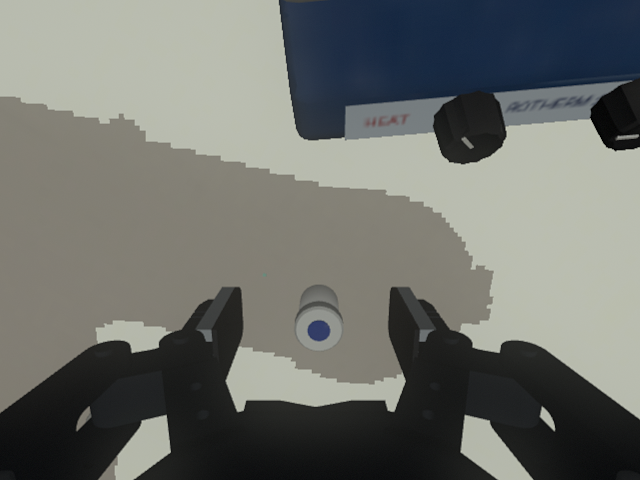

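```bash
python3 - <<'E'
from h import *
p=arm.get_image('wrist')
print(proj(p,[[399.5,-230.6,26],[404.5,-230.6,26]]),back(p,[(318.5,330)],26))
E
```

```text
[[318.6117381  333.13581738]
 [319.42302987 320.66217701]] [[ 400.75883901 -230.48525846   26.        ]]
```

Centred within 1–2 mm. Close and lift.

Call:
{"method": "play_rows", "body": {
  "moves": [
    [[0.003,0,-0.003],0,1],
    [[0.003,0,-0.003],0,1],
    [[0.003,0,-0.003],0,1],
    [[0.003,0,-0.003],0,1],
    [[0.003,0,-0.003],0,1],
    [[0.003,0,-0.003],0,1],
    [[0.003,0,-0.003],0,1]
  ]
}}

```text
clock: 18.75
position: [400.5, -230.6, 178.1]
ee_rot: [1.0, 0.028, 0.004, -0.005]
contact_force: [-0.5, -1.5, 3.2]
gripper_width: 15.2
```

Call:
{"method": "play_rows", "body": {
  "moves": [
    [[0,0,0.1],0,1],
    [[0,0,0.3],0,1],
    [[0,0,0.4],0,1],
    [[0,0,0.4],0,1]
  ]
}}

```text
clock: 19.25
position: [400.8, -230.6, 300.2]
ee_rot: [1.0, 0.028, 0.007, -0.005]
contact_force: [-0.3, 0.3, -0.2]
gripper_width: 15.1
```

```bash
python3 - <<'E'
from h import *
p=snap('wrist','w15');s=arm.read_state();print(s['position'],s['gripper_width'],s['ee_rot'],s['contact_force'])
E
```

```text
[ 400.19200318 -230.41929222  298.52363283] 15.413336277838972 [ 0.99958279  0.02794202  0.00494019 -0.00539204] [-0.1093668   0.79143295 -0.80533274]
```

View pics/w15.png

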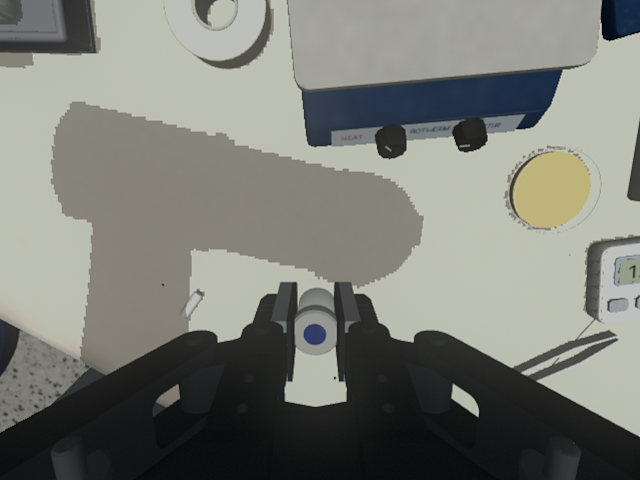

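Call:
{"method": "play_rows", "body": {
  "moves": [
    [[0.68,0.835,0],0,1],
    [[0.68,0.835,0],0,1],
    [[0.68,0.835,0],0,1],
    [[0.68,0.835,0],0,1],
    [[0.68,0.835,0],0,1],
    [[0.68,0.835,0],0,1],
    [[0.68,0.835,0],0,1]
  ]
}}

```text
clock: 20.18
position: [603.7, 20.4, 296.2]
ee_rot: [1.0, 0.028, 0.003, -0.005]
contact_force: [-0.8, -0.5, -0.1]
gripper_width: 15.3
```

```bash
python3 - <<'E'
from h import *
p=snap('wrist','w16');s=arm.read_state();print(s['position'],s['gripper_width'],s['ee_rot'],s['contact_force'])
a=s['position']
print(proj(p,[[a[0],a[1],4],[a[0],a[1],30],[a[0],a[1],150]]))
q=snap('side','s16')
cv2.imwrite('pics/s16z.png',cv2.resize(q['pixels'][120:280,270:470],None,fx=4,fy=3.7,interpolation=cv2.INTER_CUBIC)[:,:,::-1])
E
```

```text
[603.28185143  19.57321311 296.71179004] 15.461616171496683 [ 0.99959927  0.02769594  0.0028877  -0.00508961] [-0.49211751 -0.09447195  0.15909637]
[[319.5338939  238.14684795]
 [319.63804253 247.94226066]
 [320.6495966  343.08118916]]
```

View pics/w16.png

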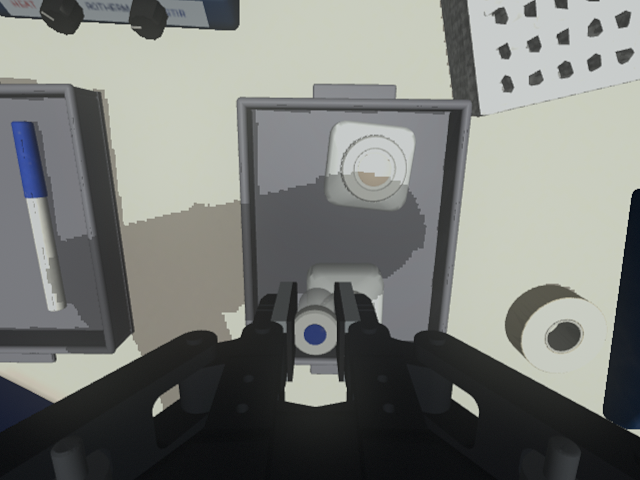

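View pics/s16z.png

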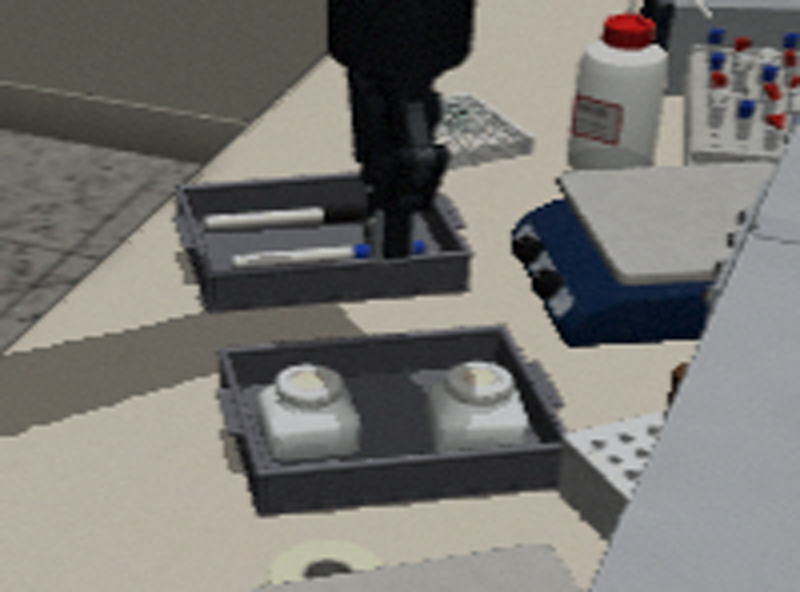

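```bash
python3 - <<'E'
from h import *
p=arm.get_image('wrist');print(p['xyz'])
for z in (4,20,36):print(z,back(p,[(345,264),(367,209)],z).round(1))
print(back(p,[(239,200),(460,200)],32).round(1))
print(back(p,[(315,334)],296.7-178+26).round(1))
E
```

```text
[669.77251804  22.81689655 265.72194624]
4 [[584.   -1.9   4. ]
 [626.3 -14.5   4. ]]
20 [[ 5.892e+02 -4.000e-01  2.000e+01]
 [ 6.290e+02 -1.220e+01  2.000e+01]]
36 [[594.5   1.1  36. ]
 [631.7 -10.   36. ]]
[[632.2  71.7  32. ]
 [640.1 -69.   32. ]]
[[602.7  20.3 144.7]]
```

Call:
{"method": "play_rows", "body": {
  "moves": [
    [[0.017,0.007,-0.1],0,1],
    [[0.017,0.007,-0.2],0,1],
    [[0.017,0.007,-0.28],0,1],
    [[0.017,0.007,-0.32],0,1],
    [[0.017,0.007,-0.34],0,1],
    [[0.017,0.007,-0.34],0,1]
  ]
}}

```text
clock: 21.08
position: [608.3, 20.6, 196.2]
ee_rot: [1.0, 0.027, 0.004, -0.005]
contact_force: [-0.5, 0.3, -0.2]
gripper_width: 15.9
```

```bash
python3 - <<'E'
from h import *
p=snap('wrist','w17');s=arm.read_state();print(s['position'],s['gripper_width'],s['ee_rot'],s['contact_force'])
q=snap('side','s17')
cv2.imwrite('pics/s17z.png',cv2.resize(q['pixels'][120:280,270:470],None,fx=4,fy=3.7,interpolation=cv2.INTER_CUBIC)[:,:,::-1])
E
```

```text
[608.48775249  20.80445644 196.60250233] 14.930698723132702 [ 0.99960674  0.02715999  0.00452273 -0.00531468] [ 0.96114187 -0.03137201 -0.09771986]
```

View pics/w17.png

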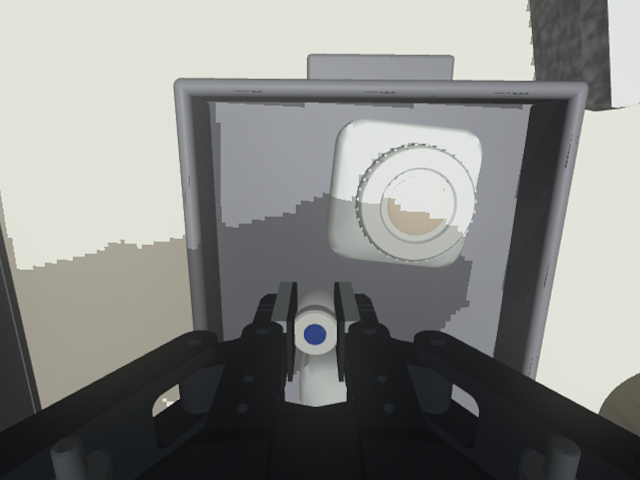

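View pics/s17z.png

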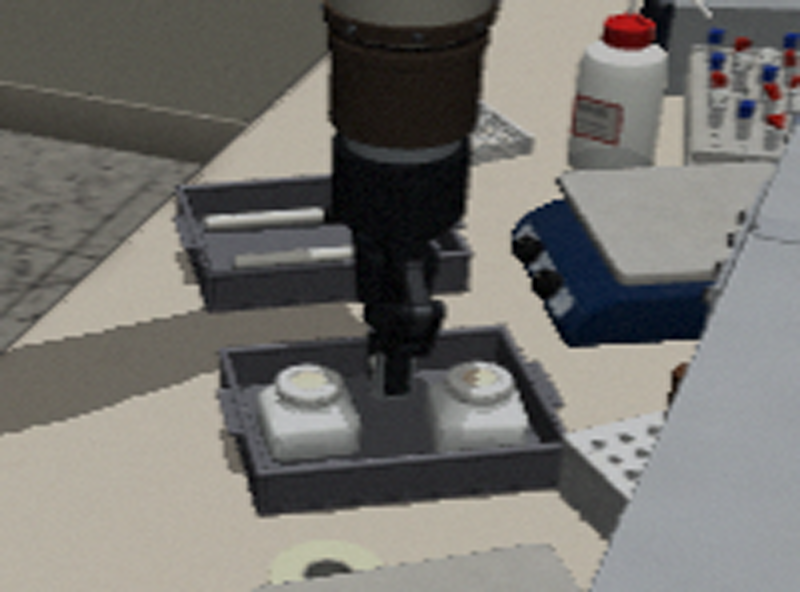

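Call:
{"method": "play_rows", "body": {
  "moves": [
    [[-0.002,0,-0.025],0,1],
    [[-0.002,0,-0.04],0,1],
    [[-0.002,0,-0.045],0,1],
    [[-0.002,0,-0.045],0,1]
  ]
}}

```text
clock: 21.68
position: [608.0, 20.9, 183.1]
ee_rot: [1.0, 0.027, 0.005, -0.005]
contact_force: [-0.6, -0.3, -0.7]
gripper_width: 15.3
```

Call:
{"method": "play_rows", "body": {
  "moves": [
    [[0,0,-0.004],0,1],
    [[0,0,-0.004],0,1]
  ]
}}

```text
clock: 21.92
position: [608.1, 21.0, 182.2]
ee_rot: [1.0, 0.027, 0.005, -0.005]
contact_force: [0.3, -0.3, 1.5]
gripper_width: 15.2
```

Call:
{"method": "play_rows", "body": {
  "moves": [
    [[0,0,-0.001],0,0.8],
    [[0,0,-0.001],0,0.5],
    [[0,0,-0.001],0,0.3],
    [[0,0,-0.001],0,0.3],
    [[0,0,0.05],0,0.3],
    [[0,0,0.2],0,0.3],
    [[0,0,0.4],0,0],
    [[0,0,0.5],0,0],
    [[0,0,0.5],0,-1]
  ]
}}

```text
clock: 23.05
position: [608.6, 21.0, 337.0]
ee_rot: [1.0, 0.028, 0.009, -0.006]
contact_force: [0.1, 0.5, -0.4]
gripper_width: 59.7
```

Call:
{"method": "play_rows", "body": {
  "moves": [
    [[-0.3,0.2,0.1],0,-1],
    [[-0.3,0.2,0.1],0,-1],
    [[-0.3,0.2,0.1],0,-1]
  ]
}}

```text
clock: 23.42
position: [516.4, 82.0, 368.3]
ee_rot: [1.0, 0.029, 0.01, -0.007]
contact_force: [0.0, 0.1, 0.0]
gripper_width: 85.3
```

```bash
python3 - <<'E'
from h import *
p=snap('wrist','w18');s=arm.read_state();print(s['position'],s['gripper_width'],s['contact_force'])
q=snap('side','s18');cv2.imwrite('pics/s18z.png',cv2.resize(q['pixels'][120:280,270:470],None,fx=4,fy=3.7,interpolation=cv2.INTER_CUBIC)[:,:,::-1])
for t in ['stray_vial','stray_bottle','tray_bottle','stray_marker','tray_marker']:
    print(t,[(np.round(d['centre']).tolist(),round(d['conf'],2)) for d in arm.look_for(t,p)])
E
```

```text
[517.54622935  81.5293409  367.59745191] 85.1622858016305 [0.20534911 0.37174279 0.2068491 ]
stray_vial [([606.0, 28.0, 33.0], 0.71)]
stray_bottle [([558.0, 4.0, 35.0], 0.66), ([606.0, 27.0, 32.0], 0.35)]
tray_bottle [([649.0, 1.0, 37.0], 0.96)]
stray_marker [([609.0, 216.0, 15.0], 0.84)]
tray_marker [([611.0, 218.0, 16.0], 0.44)]
```

View pics/w18.png

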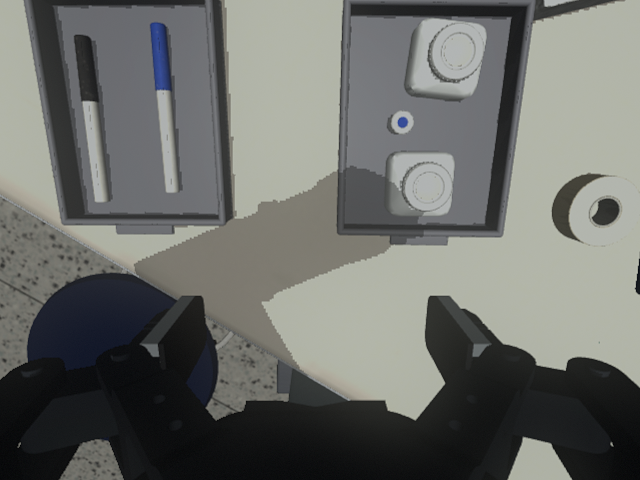

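View pics/s18z.png

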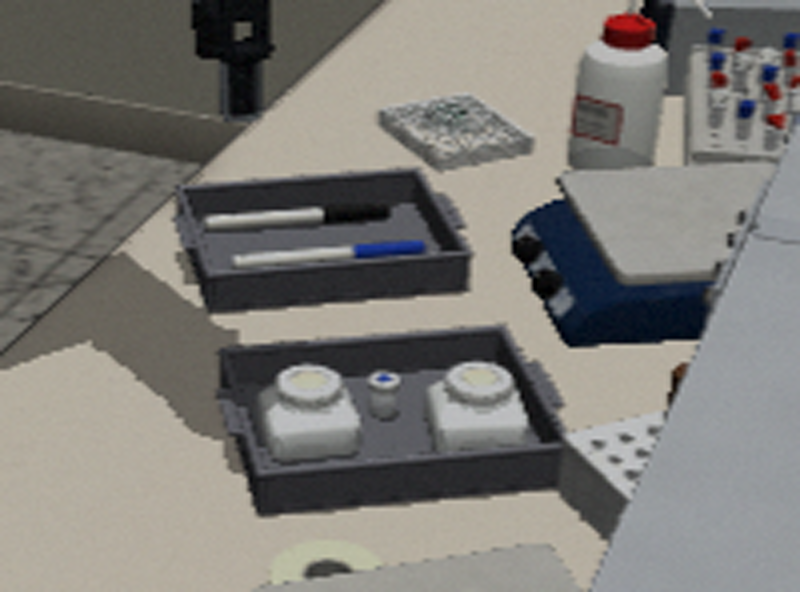

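View pics/s18.png

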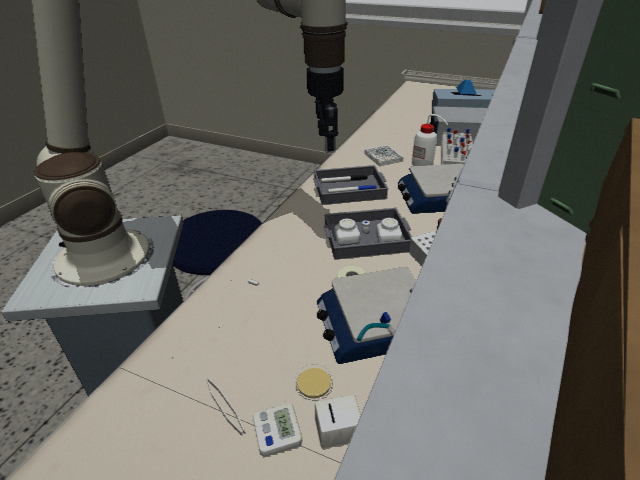

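The final images show both markers flat in the left tray (centres at about 93,118 and 165,107 in the wrist view). Both bottles and the vial stand in the right tray, with the vial cap at about 402,122. The tape, stir bar, dish and forceps look unmoved. I'm handing the job in.

```bash
python3 -c "
from bench import arm
print(arm.read_state()['joint_vel'].__repr__()); print(arm.job_done())"
```

```text
array([ 0.00198449, -0.0022745 ,  0.00097247,  0.00320595, -0.00022005,
        0.00023298])
the job is handed in; nothing more can be done
None
```

All three things are sorted, and I handed the job in at about 24 s of the 72 s allowed.

- **Marker:** the blue-capped marker lies flat in the pen tray, parallel to the black-capped one that was already there.
- **Bottle and vial:** the stray bottle stands at the near end of the bottle tray, and the vial stands between the two bottles.

**Last checks:** wrist and side pictures taken after the final release show both markers flat, and both bottles and the vial upright inside the tray. In the side picture the tape, stir bar, dish and forceps look unmoved; I did not re-measure them. The gripper was clear of everything. The highest outside force I read at the end of any move was about 6 N.

**Disagreements:**
- The gripper read 3 to 4 mm narrower than the stated sizes (10.5 mm on the 13 mm marker, 51.6 mm on the 55 mm bottle), but all the grasps held.
- Camera estimates of positions differed by a few mm from view to view, up to about 8 mm for the stray bottle before I picked it up.
- The bottle sat a few mm off-centre in the grip. I moved it 6 mm before lowering it, to keep clear of the tray wall.

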